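# Close and lock the canister's inner lid, then take the outer cap off alone

## Task

Close the coffee canister with its double lid: lift the nested lids together off the cork trivet by the inner lid's upright bar, lower them so the inner lid sits fully home in the canister's mouth with one ear over the locked mark (the fin), and let go. Then turn the canister's lock collar by its tab clockwise until the tab stops over the fin, with both lids still in place. Last, lift the outer cap alone straight off, leaving the inner lid undisturbed under its claws and the other things on the worktop alone, and finish while still holding the cap in the gripper, upright, about 10 cm straight above the inner lid: do not put it down.

Things in the scene. Friction and masses are not known exactly. Their poses are not given: they have to be found in the camera images.
- canister: White stoneware canister, fixed upright on the worktop, 110 mm across, 80 mm high, open round mouth 80 mm across, walls 15 mm. Origin: centre of its underside; z up. A thin upright white fin, the locked mark, sticks out of the wall along the canister's -x axis to 98 mm from its centre (top of fin 58 mm up). It may change places with the trivet.
- mouth (a point): Centre of the canister's mouth, at rim height (80 mm above the worktop), axes as the canister's.
- lock_collar (a joint): Angle (rad) of the steel collar that turns round the canister's neck about the canister's vertical axis. 0 = fully unlocked, growing clockwise seen from above; 1.31 = locked, at its stop, the tab directly over the fin. It starts between 0 and 0.2, stays where it is left and takes about 2 N at the tab. Turned, it blocks the mouth for the lid's ears, so lower the lid first.
- claw (a point): Middle of the inner edge of the collar's claw below the tab, 48 mm from the axis; a second claw lies across from it. Each is 40 mm wide and reaches in over the rim from 64 to 48 mm radius; underside 87.5 mm, top 92 mm above the worktop, 2.5 mm above a seated ear. Between the claws the rim is free. Locked, the claws cover the inner lid's ears.
- tab_top (a point): Centre of the top of the collar's upright tab, 80 mm from the canister's axis and 112 mm above the worktop. The tab is 12 mm thick along the turning direction, 20 mm radially, free from 75 mm height up; it moves with the collar. At angle 0 it stands 75 degrees (1.31 rad) anticlockwise from the fin.
- inner_lid: Loose steel inner lid, about 0.18 kg. Origin: centre of the plug's underside; z up. Plug 76 mm across, 14 mm deep, tapered to 66 at the bottom; above it a flange 88 mm across, 5 mm thick, with two ears across from each other, 26 mm wide reaching 53 mm from the centre along the lid's +x and -x; then a boss 42 mm across up to 35 mm height and the grip bar. Starts on the trivet.
- bar_top (a point): Centre of the top of the inner lid's upright grip bar, 69 mm above the lid's origin. The bar is 22 mm along the lid's x by 12 mm along its y, stands up through the outer cap and shows 20 mm above it. Lifting by it carries the cap along.
- lid_seat (a point): Centre of the underside of the inner lid's flange, 14 mm above the lid's origin; coincides with point mouth when fully home (lid origin then 66 mm above the worktop). The lid's x axis must then lie within about 20 degrees of the canister's x axis, either way round.
- outer_cap: Loose round wooden cap, 0.08 kg, 56 mm across, 30 mm high, hollow below, with a 31 mm hole in its top through which the inner lid's bar stands. Origin: centre of its lower edge; z up. It rests loosely round the boss on the inner lid's flange, its origin 19 mm above the inner lid's, and lifts straight off when held round its outside.
- trivet: Round cork trivet, 170 mm across, 10 mm thick, fixed, on which the nested lids start (within 20 mm of its centre). Origin: centre of its underside.
- food_tin: Food tin, 75 mm across, 58 mm high, loose bystander; origin at the centre of its underside.
- mustard_jar: Mustard jar with a lid, 62 mm across, 86 mm high, loose bystander; origin at the centre of its underside.
- tumbler: Drinking glass, 80 mm across, 91 mm high, loose bystander; origin at the centre of its underside.
There are look-alikes about, which are no part of the job. There is more than one size of the outer_cap; the one meant has the size given above.

How it is judged:
On the way, in this order (a step that is already met when the one before it is completed fails the run):
1. both lids, still nested, are lifted together off the trivet (inner lid's underside more than 6 cm above the worktop, clear of the trivet and the canister) (height (world z) of inner_lid above 0.06 m and contact force between inner_lid and trivet below 0.1 N and contact force between inner_lid and canister below 0.1 N and horizontal distance between outer_cap and inner_lid below 0.008 m and z of outer_cap in the frame of inner_lid below 0.024 m), for 0.1 s.
2. the inner lid sits fully home in the mouth, ears in line with the fin within 0.35 rad, the cap still nested on it, the gripper off it, the collar not yet turned (horizontal distance between lid_seat and mouth below 0.005 m and z of lid_seat in the frame of mouth between -0.003 and 0.002 m and angle between inner_lid's own z axis and vertical below 0.06 rad and angle between the x axis of inner_lid and the x axis of canister, either way round below 0.35 rad and horizontal distance between outer_cap and inner_lid below 0.008 m and z of outer_cap in the frame of inner_lid below 0.024 m and contact force between the fingers and inner_lid below 0.1 N and value of joint lock_collar below 0.6 rad), for 0.2 s.
3. the collar is turned to its locked mark with both lids in place (horizontal distance between lid_seat and mouth below 0.005 m and z of lid_seat in the frame of mouth between -0.003 and 0.002 m and angle between inner_lid's own z axis and vertical below 0.06 rad and angle between the x axis of inner_lid and the x axis of canister, either way round below 0.35 rad and horizontal distance between outer_cap and inner_lid below 0.008 m and z of outer_cap in the frame of inner_lid below 0.024 m and value of joint lock_collar above 1.22 rad), for 0.2 s.
At the end, for the whole second after the job is handed in: Inner lid fully home (2 mm of the rim, 5 mm of centre, level, ears within 0.35 rad of the canister's x axis); collar over 1.22 rad; cap held still, tilt under 0.25 rad, within 5 cm of the canister's axis, lower edge over 8 cm above the inner lid's origin, touching neither lid nor canister (horizontal distance between lid_seat and mouth below 0.005 m and z of lid_seat in the frame of mouth between -0.003 and 0.002 m and angle between inner_lid's own z axis and vertical below 0.06 rad and angle between the x axis of inner_lid and the x axis of canister, either way round below 0.35 rad and value of joint lock_collar above 1.22 rad and z of outer_cap in the frame of inner_lid above 0.08 m and horizontal distance between outer_cap and mouth below 0.05 m and angle between outer_cap's own z axis and vertical below 0.25 rad and contact force between the fingers and outer_cap above 1 N and contact force between each of outer_cap, the arm, the fingers and inner_lid below 0.1 N and contact force between outer_cap and canister below 0.1 N and linear speed of outer_cap below 0.03 m/s and linear speed of inner_lid below 0.02 m/s); the arm keeps its last pose, push and grip.
It fails at once if the inner lid is lifted off its seat by more than 2 mm, or tipped, once the collar is locked (value of joint lock_collar above 1.22 rad and (z of lid_seat in the frame of mouth above 0.002 m or angle between inner_lid's own z axis and vertical above 0.06 rad)).
It fails at once if the cap comes off the inner lid before the collar is locked (not (value of joint lock_collar above 1.22 rad) and z of outer_cap in the frame of inner_lid above 0.045 m).
It fails at once if a bystander is pushed more than 3 cm (distance of any of food_tin, mustard_jar, tumbler from where it was at the start of the episode above 0.03 m).
It also fails if it takes over 61 s, if anything falls off the work surface, if the arm or the gripper's body presses on something with over 40 N, if the wrist force passes 120 N, or if a joint passes its speed limit or range.

## Robot

A 6-joint arm with a two-finger parallel gripper is mounted at the origin on a cart in front of the work surface, level with it; the furniture and walls round the work are solid. World frame = base frame: x ahead of the robot, y to its left, z up, the work surface at z = 0. Lengths are in m, angles in rad, forces in N, time in s.
With the tool pointing down it reaches from about 0.375 to 0.9 m from the base axis. Payload 3.1 kg.
Tool frame: the origin (TCP) lies at the centre of the arm's flange, where the gripper is bolted on; the fingertips stand 173 mm ahead of it and the grasp point (between the pads) lies 155 mm ahead of it; z points along the fingers, y is the line along which they close (so a half turn about z gives the same grasp; the last joint's range is limited). The gripper opens to 85 mm and grips with 20 to 120 N. Pads are 22 mm wide; open, the fingers measure 114 mm over their backs; the gripper's body (76 mm by 85 mm) begins 54 mm behind the grasp point. The pads swing forward as they close: fully open they stand 13 mm farther back than shut.
Start: joints at [-1.379, 0.527, 1.433, -0, 1.181, -0.178], TCP at [0.226, -0.583, 0.405] pointing down, gripper open.
Joint ranges: [-3.08, 3.08], [-0.75, 2.2], [0.22, 2.44], [-1.43, 4.57], [0, 2.65], [-2.85, 2.85]. Speed limits (rad/s): [2.79, 2.79, 3.14, 3.14, 3.14, 3.14].

## Interface

Orientations are given as a unit quaternion [x, y, z, w].
In Python, from station import * gives the robot as it stands.
- The arm moves only by the shell command python3 -m jog 'ROWS' [OPENING] [FORCE]. ROWS is a JSON object of lists of equal length, an entry for each row: "linear": the shift along the world's x, y, z in mm, a list of three; "turn": the turn about the world's z in units of 5 degrees (1.0 is 5 degrees). A call has 1 to 12 rows; each row shifts and turns the commanded pose from where the row before left it; what a row does not reach is not made up. A row lasts 1/8 s, in which the tool goes at most 62.5 mm and 10.7 degrees, less where a joint would pass 70% of its speed; a pose out of reach is approached as far as the arm can. A call is refused whole if a number of a shift passes 62.5 or a number of a turn 1, either way. A call with a gripper value outside its range is refused whole. OPENING is the opening, from 0 (shut) to 1 (fully open), set as the call begins (- or left out, the last holds). The fingers move at their own pace and stop on an object; FORCE is the grip in N (left out, the last holds). Time passes only in rows, so rows that do not move let the fingers close. It gives the time, the measured TCP pose, the force, the opening and the grip force at its end, in the units of the state.
- sense(): the state, without advancing time (a new reading comes with each control period).
- snapshot(name): name is "scene" or "top"; returns the picture (420x560x3 uint8, red, green, blue); there is no depth.
- get_calibration(name): a dict with "fx", "fy", "cx", "cy" (pixels), "world_to_cam" (4x4, takes a point from world to camera coordinates). Camera axes: x right, y down, z forward; pixel columns grow to the right and rows downward; lengths in m; the calibration is good to about 2 mm. A picture is of the moment at which its call begins. get_calibration takes no time and is no camera call.
- sign_off(): hands the job in; it is judged then, once.
The state is a dict: "t": time; "q": joint angles; "qd": joint speeds; "tau": joint torques, N m; "tcp_pos": TCP position; "tool_rot": TCP orientation; "force": force on the tool from outside, world axes, zero at the start; "ft_torque": the same for the moment, N m; "finger_gap": opening from 0.0 (shut) to 1.0 (fully open); "gripper_force": force on a finger pad.
Only numpy, scipy, OpenCV 4.12 (cv2) and the standard library are available. Lean on these libraries where they do the work, as an engineer would, in place of code of your own. Each camera call takes 0.05 s, during which the arm holds its last target. There are 200 camera calls.

## Working session

There is one attempt and no reset: what is moved stays moved. The work goes in short steps, Python scripts to look and compute and a shell command to move; the robot and the scene stay as the last step left them, time stands still between calls to the robot, and variables do not carry over. Pictures are saved under pics/ and viewed, at most 10 in all, crops included, and the job is handed in when it is done.

```bash
mkdir -p pics; ls; python3 - <<'E'
from station import *
import cv2,numpy as np
for n in("scene","top"):
    im=snapshot(n);cv2.imwrite(f"pics/{n}0.png",im[:,:,::-1]);c=get_calibration(n)
    print(n,c["fx"],c["fy"],c["cx"],c["cy"],np.round(c["world_to_cam"],3).tolist())
s=sense();print(s["t"],s["tcp_pos"],s["tool_rot"],s["force"],s["finger_gap"])
E
```

```text
pics
scene 487.76301679269164 487.76301679269164 274.4178433178517 210.2622076472672 [[-0.579, -0.815, 0.012, 0.502], [-0.64, 0.445, -0.626, 0.345], [0.505, -0.37, -0.779, 1.053], [0.0, 0.0, 0.0, 1.0]]
top 509.5776788425358 509.5776788425358 275.0270586250366 197.4001331132591 [[-0.024, -1.0, -0.002, 0.215], [-0.996, 0.024, -0.089, 0.592], [0.089, 0.0, -0.996, 1.277], [0.0, 0.0, 0.0, 1.0]]
0.1 [ 0.22588405 -0.58243837  0.40383003] [ 9.82955061e-01  1.83843402e-01  2.26146576e-07 -9.75386250e-04] [-0.04448609 -0.98716559 -0.68467642] 1.0027584972217587
```

View pics/scene0.png

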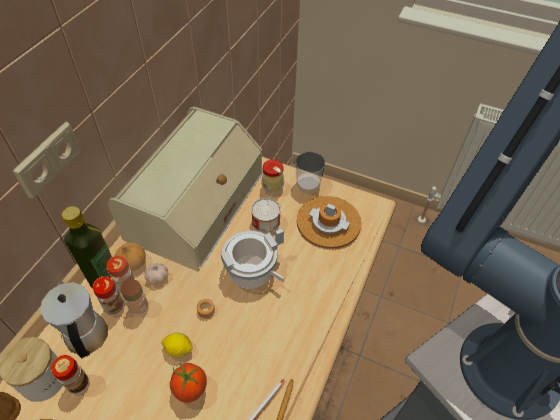

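View pics/top0.png

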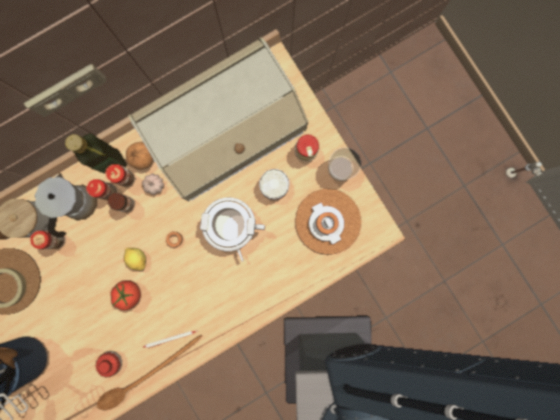

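The scene shows the canister at about (250,258) with its tab near (278,237) and fin near (275,277), and the nested lids on the trivet at about (329,215). The top view shows the canister at (228,225) and the lids at (326,223). I'll enlarge both areas.

```bash
python3 - <<'E'
import cv2,numpy as np
a=cv2.imread("pics/top0.png")[180:280,190:370]; b=cv2.imread("pics/scene0.png")[180:300,205:385]
a=cv2.resize(a,None,fx=4.4,fy=3*100/100*1.4666,interpolation=3)
cv2.imwrite("pics/topz.png",cv2.resize(cv2.imread("pics/top0.png")[180:280,190:370],None,fx=4.4,fy=4.4,interpolation=3))
cv2.imwrite("pics/scz.png",cv2.resize(b,None,fx=4.4,fy=4.4,interpolation=3))
E
```

```text
(no output)
```

View pics/topz.png

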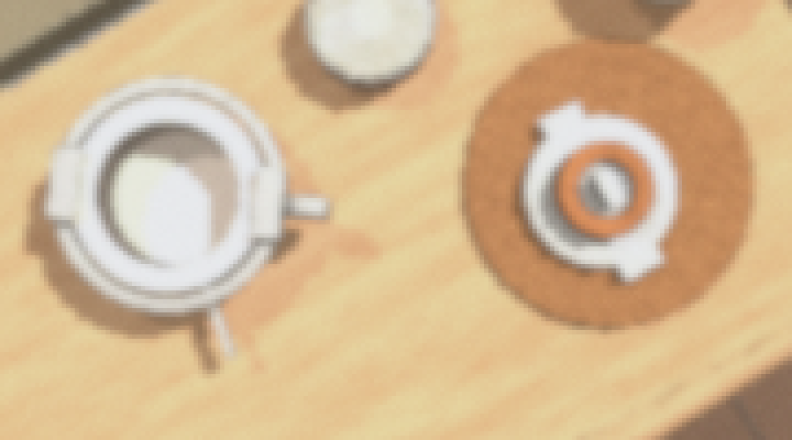

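View pics/scz.png

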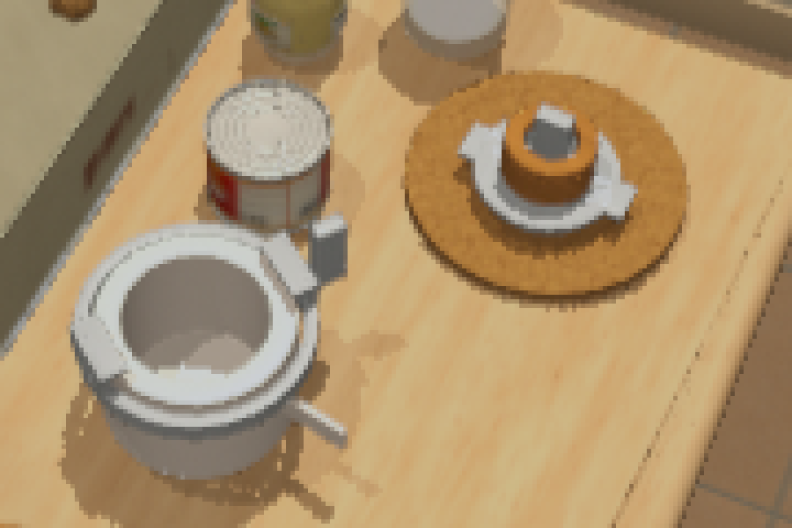

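The enlarged top view gives the mouth at (168,195), the tab top at (310,206), the fin tip at (231,355), and the ear tips at (562,118) and (641,265). The bar top is at (612,190). The enlarged scene view has the bar top at (557,117) and the mouth at about (197,317). Next I'll convert these to world positions.

```bash
cat > h.py <<'E'
from station import *
import numpy as np,cv2
def back(n,uv,z):
    c=get_calibration(n);T=np.array(c["world_to_cam"]);R=T[:3,:3];o=-R.T@T[:3,3]
    d=R.T@np.array([(uv[0]-c["cx"])/c["fx"],(uv[1]-c["cy"])/c["fy"],1]);return (o+d*(z-o[2])/d[2])[:2]
def proj(n,p):
    c=get_calibration(n);T=np.array(c["world_to_cam"]);q=np.atleast_2d(p)@T[:3,:3].T+T[:3,3]
    return np.c_[q[:,0]/q[:,2]*c["fx"]+c["cx"],q[:,1]/q[:,2]*c["fy"]+c["cy"]]
E
python3 - <<'E'
from h import *
np.set_printoptions(precision=4,suppress=True)
t=lambda u,v,z:back("top",(190+u/4.4-.4,180+v/4.4-.4),z)
s=lambda u,v,z:back("scene",(205+u/4.4-.4,180+v/4.4-.4),z)
m=t(168,195,.08);print("mouth",m,"coll",t(168,195,.085),s(197,317,.08))
tab=t(310,206,.112);fin=t(231,355,.058);tabs=s(329,228,.112);fs=s(345,434,.058)
print("tab",tab,tabs,"fin",fin,fs)
for p in(tab,tabs,fin,fs):d=p-m;print(np.hypot(*d),np.degrees(np.arctan2(d[1],d[0])))
a,b=t(562,118,.029),t(641,265,.029);d=a-b;print("ears",(a+b)/2,np.degrees(np.arctan2(d[1],d[0])))
a,b=s(466,143,.029),s(631,202,.029);d=a-b;print("ears",(a+b)/2,np.degrees(np.arctan2(d[1],d[0])))
print("fl",t(601,192,.029),"cap",t(606,190,.059),s(552,137,.059),"bar",t(612,190,.079),s(557,117,.079))
for n,u in(("tin",(370,30)),):print(n,t(*u,.058))
print(back("top",(307,148),.086),back("top",(341,166),.09))
st=sense();from scipy.spatial.transform import Rotation as R
print(R.from_quat(st["tool_rot"]).as_matrix())
E
```

```text
mouth [0.5302 0.3175] coll [0.53   0.3171] [0.5278 0.314 ]
tab [0.5212 0.2379] [0.5165 0.2364] fin [0.4405 0.2856] [0.4349 0.2835]
0.08016366374426172 -96.45835488322801
0.08230352555348029 -99.54597708015656
0.09519974982405248 -160.41492560151303
0.10117410755269808 -160.36177925667369
ears [0.5284 0.072 ] 26.51117307126633
ears [0.5243 0.0693] 30.030955157756175
fl [0.528  0.0722] cap [0.528  0.0724] [0.5266 0.068 ] bar [0.5272 0.071 ] [0.525  0.0682]
tin [0.6221 0.2034]
[0.7121 0.1191] [0.6648 0.0375]
[[ 0.9324  0.3614 -0.0004]
 [ 0.3614 -0.9324  0.0019]
 [ 0.0004 -0.0019 -1.    ]]
```

```bash
python3 -m jog '{"linear":[[25,54.5,-5],[25,54.5,-5],[25,54.5,-5],[25,54.5,-5],[25,54.5,-5],[25,54.5,-5],[25,54.5,-5],[25,54.5,-5],[25,54.5,-5],[25,54.5,-5],[25,54.5,-5],[25,54.5,-5]],"turn":[0.1,0.1,0.1,0.1,0.1,0.1,0.1,0.1,0.14,0.14,0.14,0.14]}' 0.5
python3 -m jog '{"linear":[[0,0,0],[0,0,0]],"turn":[0,0]}'
python3 - <<'E'
from h import *
cv2.imwrite("pics/s1.png",cv2.resize(snapshot("scene")[120:270,250:430,::-1],None,fx=4,fy=4,interpolation=3))
E
```

```text
t: 1.6
tcp_pos: [0.5264, 0.0733, 0.3443]
tool_rot: [0.97, 0.242, -0.0, 0.0]
force: [0.6, -0.5, 0.0]
finger_gap: 0.501
gripper_force: 0.0
t: 1.85
tcp_pos: [0.5255, 0.0714, 0.3443]
tool_rot: [0.97, 0.242, -0.001, -0.0]
force: [-0.3, -1.0, -0.7]
finger_gap: 0.5
gripper_force: 0.0
```

View pics/s1.png

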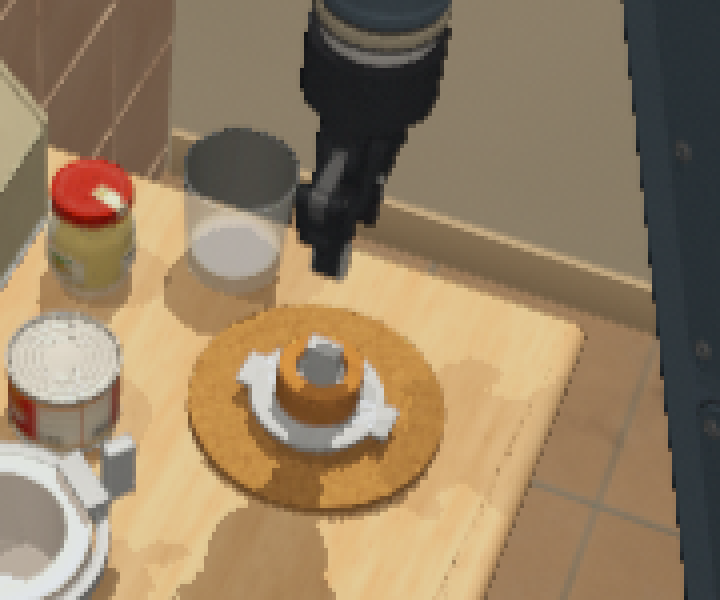

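The gripper hangs above the bar, whose top is near (322,345) in the crop. I'll descend and grip.

```bash
python3 -m jog '{"linear":[[1,0,-40],[0,0,-40],[0,0,-20],[0,0,-10],[0,0,0]],"turn":[0,0,0,0,0]}'
python3 -m jog '{"linear":[[0,0,0],[0,0,0],[0,0,0],[0,0,0],[0,0,0],[0,0,0]],"turn":[0,0,0,0,0,0]}' 0 70
```

```text
t: 2.52
tcp_pos: [0.5268, 0.0702, 0.2346]
tool_rot: [0.971, 0.241, -0.0, -0.0]
force: [0.3, 0.3, -0.7]
finger_gap: 0.502
gripper_force: 0.0
t: 3.28
tcp_pos: [0.5272, 0.0713, 0.2357]
tool_rot: [0.97, 0.242, 0.001, 0.0]
force: [-1.8, -1.4, 5.2]
finger_gap: 0.119
gripper_force: 70.2
```

```bash
python3 -m jog '{"linear":[[0,0,10],[0,0,15],[0,0,25],[0,0,25],[0,0,25],[0,0,20],[0,0,10],[0,0,0],[0,0,0]],"turn":[0,0,0,0,0,0,0,0,0]}'
python3 - <<'E'
from h import *
a=snapshot("scene")[60:210,240:420,::-1];b=snapshot("top")[150:300,230:410,::-1]
cv2.imwrite("pics/s2.png",cv2.resize(np.hstack([a,b]),None,fx=2.2,fy=2.2,interpolation=3))
E
```

```text
t: 4.4
tcp_pos: [0.5265, 0.0713, 0.364]
tool_rot: [0.97, 0.242, -0.001, -0.0]
force: [-0.1, -0.2, -2.3]
finger_gap: 0.12
gripper_force: 69.1
```

View pics/s2.png

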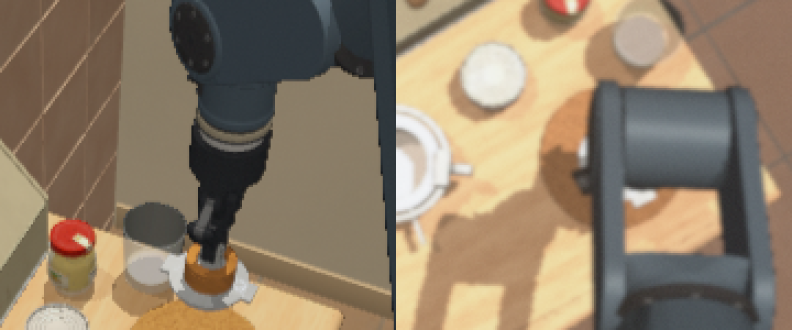

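The crops show both lids lifted level, with the cap still nested. Next I'll carry them over the canister.

```bash
python3 -m jog '{"linear":[[0,15,2],[0,30,2],[0,40,0],[0,40,0],[1,40,0],[1,40,0],[1,25,0],[0,15,0],[0,0,0],[0,0,0],[0,0,0]],"turn":[-0.2,-0.2,-0.2,-0.2,-0.2,-0.2,-0.2,-0.2,0,0,0]}'
python3 - <<'E'
from h import *
im=snapshot("scene")[:,:,::-1].copy()
cv2.imwrite("pics/raw3.png",im)
s=sense();o=s["tcp_pos"]-[0,0,.224]
cv2.imwrite("pics/s3.png",cv2.resize(im[120:300,180:340],None,fx=3.3,fy=3.3,interpolation=3))
th=np.linspace(0,2*np.pi,73)
C=lambda c,r,z:np.c_[c[0]+r*np.cos(th),c[1]+r*np.sin(th),0*th+z]
f=lambda p:np.round((proj("scene",p)-[180,120]+.4)*3.3).astype(int)
for nm,c,r,z in(("flange",o[:2],.044,o[2]+.019),("capb",o[:2],.028,o[2]+.049),("coll",(.529,.3158),.040,.08)):
    e=f(C(c,r,z));print(nm,"u",e[:,0].min(),e[:,0].max(),"v",e[:,1].min(),e[:,1].max())
print(o)
E
```

```text
t: 5.88
tcp_pos: [0.53, 0.3154, 0.3685]
tool_rot: [0.985, 0.173, -0.0, 0.0]
force: [0.2, 0.1, -3.4]
finger_gap: 0.119
gripper_force: 69.0
flange u 157 289 v 313 419
capb u 179 264 v 304 372
coll u 171 284 v 390 484
[0.53004974 0.31548235 0.14462172]
```

View pics/s3.png

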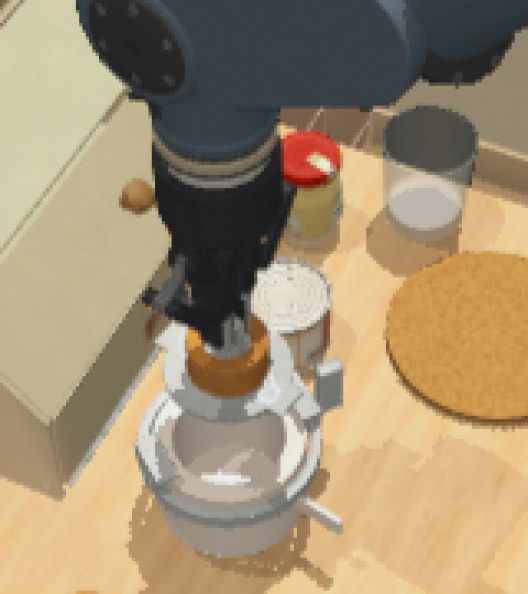

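The crop shows the lids level above the mouth, with the cap spanning about u 186–270 and the mouth about 172–285. The lid looks a few mm to the right of prediction, so I'll measure the orange cap numerically.

```bash
python3 - <<'E'
from h import *
im=cv2.imread("pics/raw3.png");h=cv2.cvtColor(im,cv2.COLOR_BGR2HSV)[215:250,230:270]
def f(h):return((h[...,0]>4)&(h[...,0]<18)&(h[...,1]>150)).astype(np.uint8)
m=f(h);ys,xs=np.nonzero(m);print("cap u",xs.min()+230,xs.max()+231,"v",ys.min()+215,ys.max()+216)
for r in m[::3]:print(''.join('#' if v else '.' for v in r))
s=sense();th=np.linspace(0,6.28,90);o=s["tcp_pos"]-[0,0,.224]
def P(dx,dy):
    p=np.vstack([proj("scene",np.c_[o[0]+dx+.028*np.cos(th),o[1]+dy+.028*np.sin(th),0*th+o[2]+z]) for z in(.019,.049)])
    return p[:,0].min(),p[:,0].max(),p[:,1].min(),p[:,1].max()
for d in((0,0),(-.003,-.001),(-.005,-.002)):print(d,np.round(P(*d),1))
# grey flange row profile
for v in(225,230,235):print(v,im[v,225:275].mean(1).astype(int).tolist())
E
```

```text
cap u 236 261 v 215 240
..........................#.............
..........................###...........
.......####...............#####.........
.......####...............#####.........
.......######...........#######.........
.......########################.........
........######################..........
..........##################............
...............######...................
........................................
........................................
........................................
(0, 0) [233.7 259.9 211.7 240.4]
(-0.003, -0.001) [234.9 261.  212.3 241.1]
(-0.005, -0.002) [235.8 261.9 212.7 241.5]
225 [106, 117, 160, 138, 164, 200, 214, 216, 219, 223, 214, 135, 136, 136, 102, 103, 117, 187, 169, 108, 70, 57, 85, 108, 103, 106, 110, 105, 103, 109, 107, 86, 128, 127, 126, 119, 131, 202, 203, 201, 201, 200, 180, 139, 138, 120, 137, 138, 135, 133]
230 [154, 198, 198, 196, 201, 214, 215, 216, 216, 216, 212, 111, 73, 78, 83, 94, 102, 95, 85, 85, 84, 85, 83, 83, 83, 84, 86, 89, 88, 93, 124, 106, 85, 75, 68, 68, 91, 158, 200, 201, 202, 202, 201, 199, 135, 116, 128, 123, 118, 126]
235 [195, 192, 190, 189, 182, 212, 214, 213, 213, 211, 148, 147, 144, 86, 77, 77, 76, 78, 79, 77, 78, 79, 79, 80, 82, 81, 80, 78, 77, 74, 74, 74, 73, 69, 104, 198, 204, 228, 212, 202, 202, 202, 198, 177, 213, 212, 182, 139, 137, 157]
```

```bash
python3 -m jog '{"linear":[[-0.5,2,-20],[0,0,-25],[0,0,-15],[0,0,-6],[0,0,-3],[0,0,-3],[0,0,0],[0,0,0]],"turn":[0,0,0,0,0,0,0,0]}'
python3 -m jog '{"linear":[[0,0,-2],[0,0,-2],[0,0,0],[0,0,0]],"turn":[0,0,0,0]}'
```

```text
t: 6.92
tcp_pos: [0.5296, 0.3183, 0.2971]
tool_rot: [0.985, 0.174, 0.0, -0.0]
force: [-1.1, -0.0, -2.8]
finger_gap: 0.12
gripper_force: 69.0
t: 7.42
tcp_pos: [0.5294, 0.3182, 0.2926]
tool_rot: [0.985, 0.174, -0.0, 0.0]
force: [-0.1, -0.4, -3.1]
finger_gap: 0.123
gripper_force: 69.0
```

```bash
python3 -m jog '{"linear":[[0,0,-1],[0,0,-1],[0,0,0]],"turn":[0,0,0]}'
```

```text
t: 7.8
tcp_pos: [0.5293, 0.3184, 0.2917]
tool_rot: [0.985, 0.174, 0.0, -0.0]
force: [-2.3, -1.0, 5.1]
finger_gap: 0.12
gripper_force: 70.0
```

```bash
python3 -m jog '{"linear":[[0,0,0],[0,0,0],[0,0,0],[0,0,0],[0,0,30],[0,0,40],[0,0,20],[0,0,0]],"turn":[0,0,0,0,0,0,0,0]}' 0.4
python3 - <<'E'
from h import *
im=snapshot("scene")[:,:,::-1];cv2.imwrite("pics/raw4.png",im)
t=snapshot("top")[:,:,::-1];cv2.imwrite("pics/top4.png",t)
cv2.imwrite("pics/s4.png",np.hstack([cv2.resize(im[200:300,200:300],None,fx=4,fy=4,interpolation=3),cv2.resize(t[180:280,190:290],None,fx=4,fy=4,interpolation=3)]))
E
```

```text
t: 8.8
tcp_pos: [0.5298, 0.3185, 0.3826]
tool_rot: [0.985, 0.174, 0.002, -0.0]
force: [0.5, -0.5, -0.4]
finger_gap: 0.399
gripper_force: 0.0
```

View pics/s4.png

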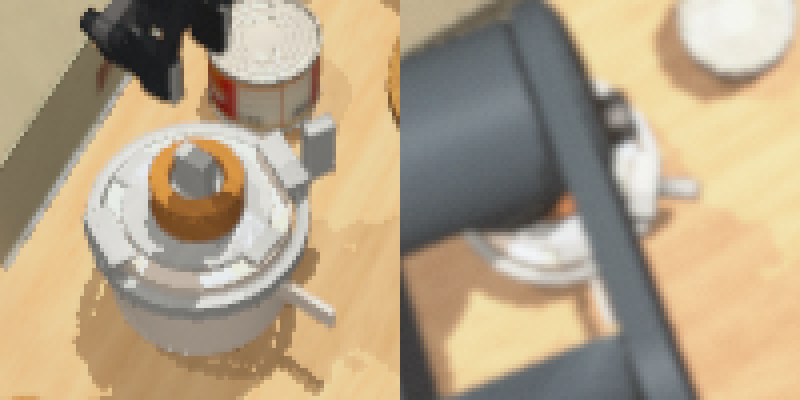

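The lids sit seated and the gripper is off them. The tab in the left half is near (320,145). Next I'll straddle the tab.

```bash
python3 -m jog '{"linear":[[0,-5,0],[0,-5,0],[-1,-10,0],[-1,-10,0],[-1,-10,0],[-1,-10,0],[-1,-10,0],[-2,-10,0],[-2,-10,0],[-1,0,0],[0,0,0],[0,0,0]],"turn":[1,1,1,1,1,1,1,1,1,1,1,1]}'
python3 -m jog '{"linear":[[0,0,-30],[0,0,-40],[0,0,-30],[0,0,-15],[0,0,-5],[0,0,0]],"turn":[0.6,0,0,0,0,0]}'
```

```text
t: 10.4
tcp_pos: [0.519, 0.2381, 0.3788]
tool_rot: [0.765, 0.644, -0.002, -0.001]
force: [-1.0, -0.3, 0.4]
finger_gap: 0.402
gripper_force: 0.0
t: 11.15
tcp_pos: [0.5196, 0.2384, 0.2609]
tool_rot: [0.749, 0.663, 0.0, 0.0]
force: [-0.5, -0.4, 0.4]
finger_gap: 0.397
gripper_force: 0.0
```

```bash
python3 -m jog '{"linear":[[0,0,0],[0,0,0],[0,0,0],[0,0,0],[0,0,0]],"turn":[0,0,0,0,0]}' 0 20
python3 - <<'E'
from h import *
s=sense();C=np.array([.5298,.318]);d=s["tcp_pos"][:2]-C;print(np.hypot(*d),np.degrees(np.arctan2(d[1],d[0])))
a=np.radians(-97-5*np.arange(14));p=80*np.c_[np.cos(a),np.sin(a)];print(np.round(np.diff(p,axis=0),1).tolist(),s["force"])
E
```

```text
t: 11.78
tcp_pos: [0.5198, 0.2384, 0.2618]
tool_rot: [0.749, 0.663, 0.001, 0.001]
force: [-0.8, -0.3, 6.3]
finger_gap: 0.135
gripper_force: 25.7
0.08022668738078292 -97.18978562792796
[[-6.9, 1.2], [-6.8, 1.7], [-6.6, 2.3], [-6.4, 2.9], [-6.1, 3.4], [-5.8, 4.0], [-5.4, 4.4], [-5.0, 4.9], [-4.5, 5.3], [-4.1, 5.7], [-3.5, 6.0], [-3.0, 6.3], [-2.4, 6.5]] [-0.78764377 -0.33456438  6.31393351]
```

```bash
python3 -m jog '{"linear":[[-6.9,1.2,0.5],[-6.8,1.7,0],[-6.6,2.3,0],[-6.4,2.9,0],[-6.1,3.4,0],[-5.8,4,0],[0,0,0]],"turn":[-1,-1,-1,-1,-1,-1,0]}'
```

```text
t: 12.65
tcp_pos: [0.4811, 0.254, 0.2619]
tool_rot: [0.895, 0.446, 0.001, 0.0]
force: [0.0, -0.5, 3.9]
finger_gap: 0.132
gripper_force: 25.4
```

```bash
python3 -m jog '{"linear":[[-5.4,4.4,0],[-5,4.9,0],[-4.5,5.3,0],[-4.1,5.7,0],[-3.5,6,0],[-3,6.3,0],[0,0,0]],"turn":[-1,-1,-1,-1,-1,-1,0]}'
```

```text
t: 13.52
tcp_pos: [0.4558, 0.2865, 0.2618]
tool_rot: [0.98, 0.2, 0.001, -0.0]
force: [0.1, -1.1, 6.8]
finger_gap: 0.135
gripper_force: 25.6
```

```bash
python3 -m jog '{"linear":[[-1.2,3.2,0],[-0.4,1.2,0],[0,0,0],[0,0,0]],"turn":[-0.5,0,0,0]}'
```

```text
t: 14.02
tcp_pos: [0.4545, 0.2902, 0.2618]
tool_rot: [0.984, 0.179, 0.001, 0.0]
force: [0.4, -3.4, 5.8]
finger_gap: 0.14
gripper_force: 25.8
```

```bash
python3 -m jog '{"linear":[[-0.7,1.8,0],[-0.4,1,0],[0,0,0]],"turn":[0,0,0]}'
```

```text
t: 14.4
tcp_pos: [0.4539, 0.2919, 0.2618]
tool_rot: [0.984, 0.179, 0.001, 0.001]
force: [2.5, -9.2, 6.9]
finger_gap: 0.132
gripper_force: 30.3
```

```bash
python3 -m jog '{"linear":[[0.4,-1,0],[0,0,0],[0,0,0],[0,0,0],[0,0,20],[0,0,40],[0,0,30],[0,0,0]],"turn":[0,0,0,0,0,0,0,0]}' 0.4
python3 - <<'E'
from h import *
im=snapshot("scene")[:,:,::-1];cv2.imwrite("pics/raw5.png",im)
t=snapshot("top")[:,:,::-1];cv2.imwrite("pics/top5.png",t)
cv2.imwrite("pics/s5.png",np.hstack([cv2.resize(im[200:300,200:300],None,fx=4,fy=4,interpolation=3),cv2.resize(t[180:280,190:290],None,fx=4,fy=4,interpolation=3)]))
E
```

```text
t: 15.4
tcp_pos: [0.4535, 0.2931, 0.3534]
tool_rot: [0.984, 0.178, 0.003, -0.001]
force: [0.2, -0.1, 0.5]
finger_gap: 0.396
gripper_force: 0.0
```

View pics/s5.png

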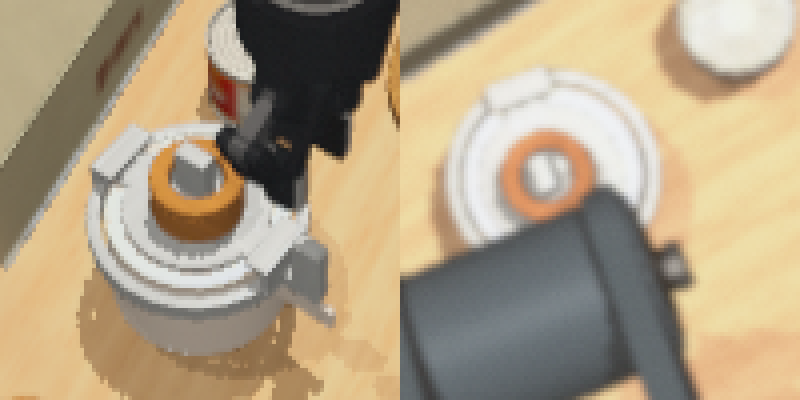

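The collar is locked: the tab stands over the fin, the claws cover the ears, and the cap is still nested at (547,176) in the right half. Next I'll grip the cap from above.

```bash
python3 -c "
from h import *
print(back('top',(190+147/4-.4,180+176/4-.4),.115))"
python3 -m jog '{"linear":[[15,5,10],[20,7,0],[20,7,0],[15,5,0],[6.3,1.2,0],[0,0,0],[0,0,0],[0,0,0]],"turn":[0,0,0,0,0,0,0,0]}' 1
```

```text
[0.52963375 0.31761983]
t: 16.5
tcp_pos: [0.5288, 0.3177, 0.3612]
tool_rot: [0.984, 0.178, -0.0, 0.0]
force: [-0.2, 0.1, -0.8]
finger_gap: 1.002
gripper_force: 0.0
```

```bash
python3 -m jog '{"linear":[[0.8,0.2,-30],[0,0,-30],[0,0,-25],[0,0,-10],[0,0,-5],[0,0,-3],[0,0,0],[0,0,0]],"turn":[0,0,0,0,0,0,0,0]}'
python3 -m jog '{"linear":[[0,0,0],[0,0,0],[0,0,0],[0,0,0],[0,0,0],[0,0,0]],"turn":[0,0,0,0,0,0]}' 0 25
```

```text
t: 17.5
tcp_pos: [0.5303, 0.3181, 0.2589]
tool_rot: [0.984, 0.178, 0.001, -0.0]
force: [-0.0, -0.5, 0.3]
finger_gap: 1.003
gripper_force: 0.0
t: 18.25
tcp_pos: [0.5302, 0.318, 0.2587]
tool_rot: [0.984, 0.178, 0.0, -0.0]
force: [-1.2, -0.5, 4.7]
finger_gap: 0.648
gripper_force: 26.6
```

```bash
python3 -m jog '{"linear":[[0,0,2],[0,0,3],[0,0,5],[0,0,10],[0,0,20],[0,0,20],[0,0,18],[0,0,10],[0,0,4],[0,0,0],[0,0,0],[0,0,0]],"turn":[0,0,0,0,0,0,0,0,0,0,0,0]}' - 30
python3 - <<'E'
from h import *
im=snapshot("scene")[:,:,::-1]
t=snapshot("top")[:,:,::-1]
cv2.imwrite("pics/s6.png",np.hstack([cv2.resize(im[160:300,190:290],None,fx=4,fy=4,interpolation=3),cv2.resize(t[150:290,190:290],None,fx=4,fy=4,interpolation=3)]))
E
```

```text
t: 19.75
tcp_pos: [0.53, 0.3179, 0.3495]
tool_rot: [0.984, 0.178, -0.001, 0.0]
force: [-0.2, -0.1, -2.1]
finger_gap: 0.645
gripper_force: 32.0
```

View pics/s6.png

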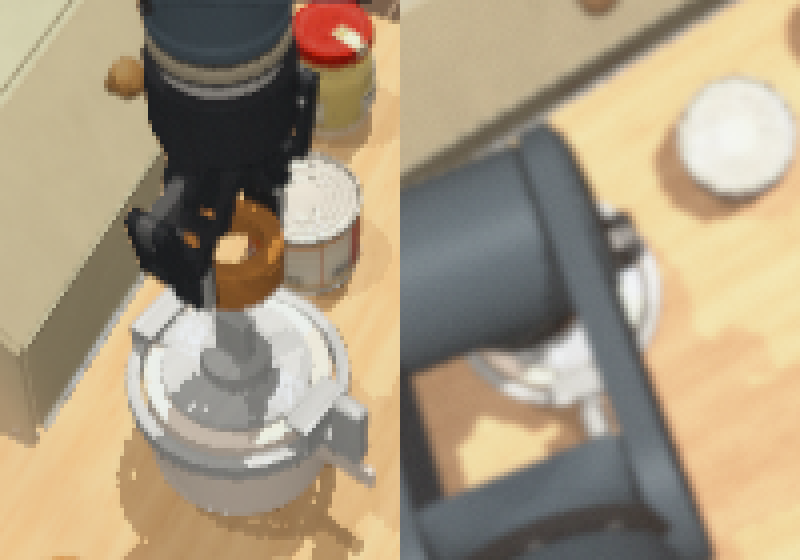

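The cap is held level above the inner lid at about (248,260) in the left half. The inner lid is seated under its claws and the tab is over the fin.

```bash
python3 -c "
from station import *
print(sign_off())"
```

```text
the job is handed in; nothing more can be done
None
```

The job is handed in with the canister closed and the collar locked at its stop. The gripper holds the cap upright about 11 cm above the inner lid's origin, and no verdict has come back.

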